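Load the torch cell into the spring-loaded charger bay

TASK

Put the blue torch cell into the empty bay of the bench charger: flat end pressed against the spring button, then the nub end rolled down past the orange retaining lip, so that it lies fully home and level in the bay with its nub towards the lip, held by the spring. Work gently, pushing the cell no harder than it takes to squeeze the spring (never beyond 20 N), let go of the cell, and leave the other things on the bench where they are.

Things in the scene. Friction and masses are not known exactly. Their poses are not given: they have to be found in the camera images.
- cell: blue cylindrical torch cell, 21 mm across, 70 mm long over all, about 70 g; white band and brass nub (9 mm across, 2 mm long) at the positive end, flat steel negative end. Origin on its axis, 35 mm from flat end and from nub tip. Its x axis runs from flat end to nub; it may be rolled about that axis by any angle. Starts lying level in the rest, its axis 34 mm above the bench
- cell_nub (a point): tip of the cell's nub, 35 mm from the cell's origin along its x axis
- rest: pale wooden rest for the cell, 40 x 72 mm, fixed; origin under its middle, cell along its y axis. Two V-saddles carry the cell at 22 to 30 mm either side of the middle; between them there is room for fingers down to 8 mm above the bench
- charger: grey bench charger, fixed; base 66 mm (x) by 190 mm (y), 10 mm thick. Origin on the bench; y runs along the bay towards the spring, z up. A black cradle with troughs, stop, lip and spring rides on it and stands locked up to 10 mm to either side of nominal along y: the shift is NOT measured, it must be felt or seen. Grey block, 37 mm high, at y = 72 to 98 mm
- bay (a point): nominal centre of the seated cell: 40 mm above the charger's origin; the seated cell lies along the charger's y axis, nub towards -y, its true centre shifted with the cradle. Two flat-floored troughs carry it from -30 to -20 and +23 to +31 mm along y: floor 29.5 mm above the bench, flared cheeks 24 mm apart, up to 39 mm high, 36 mm wide outside; between them fingers have room down to 14 mm above the bench
- stop (a point): nominal point where the seated nub tip touches the stop wall, 35 mm from point bay towards -y (true place shifted with the cradle). Wall 14 mm wide in x; the orange rounded lip on it overhangs the bay by 5.5 mm, its underside 53 mm and its top 57 mm above the bench (2.5 mm above the seated cell)
- spring (a point): nominal apex of the spring button, 32 mm from point bay towards +y (true place shifted with the cradle), on the seated cell's axis. Steel dome of 8 mm radius on a disc 20 mm across, 7 mm behind the apex. Pushed to +y it gives 2 N at once, then 0.7 N per mm, 10 N at 11.5 mm, then solid. Seated, the cell squeezes it 3 mm; to pass the lip about 9 mm (8.5 N) is needed. Back wall 24 mm behind, 57 mm high
- ink_pad: dark blue ink pad, 100 x 68 x 20 mm, a bystander; origin under its middle
- stamp: wooden hand stamp with upright handle, 28 x 55 x 82 mm, a bystander; origin under its middle
- marker_red: red marker with white middle, 16 x 136 x 16 mm, lying, a bystander; origin under its middle
- staple_box: small grey-blue box, 39 x 63 x 34 mm, a bystander; origin under its middle
There are look-alikes about, which are no part of the job. There is more than one size of the cell; the one meant has the size given above.

How it is judged:
By the outcome, as a careful person would: the job done as asked, in the order asked, and still so for the second after the job is handed in, with the robot touching nothing.
It also fails if it takes over 62 s, if anything falls off the work surface, if the arm or the gripper's body presses on something with over 40 N, if the wrist force passes 120 N, or if a joint passes its speed limit or range.

ROBOT

A 6-joint arm with a two-finger parallel gripper is mounted at the origin on a cart in front of the work surface, level with it; the furniture and walls round the work are solid. World frame = base frame: x ahead of the robot, y to its left, z up, the work surface at z = 0. Lengths are in m, angles in degrees, forces in N, time in s.
With the tool pointing down it reaches from about 0.325 to 0.85 m from the base axis. Payload 15.5 kg.
Tool frame: the origin (TCP) lies midway between the tips of the shut fingers; the grasp point (between the pads) lies 19 mm behind it; z points along the fingers, y is the line along which they close (so a half turn about z gives the same grasp; the last joint's range is limited). The gripper opens to 91 mm and grips with 3 to 60 N. Pads are 32 mm wide; open, the fingers measure 118 mm over their backs; the gripper's body (76 mm by 178 mm) begins 60 mm behind the grasp point.
Start: joints at [64.945, 28.281, 77.091, -0, 74.628, -5.472], TCP at [0.209, 0.589, 0.214] pointing down, gripper open.
Joint ranges: [-166.48, 166.48], [-47.26, 123.95], [12.59, 153.08], [-70.14, 250.14], [6.76, 159.57], [-176.63, 176.63]. Speed limits (degrees/s): [108.29, 108.29, 147.25, 172.46, 172.46, 172.46].

INTERFACE

Orientations are given as a 3x3 rotation matrix whose columns are the frame's x, y, z axes.
In Python, from bench import ctrl gives the robot as it stands. The module is installed in compiled form; this text tells all that it offers. Calls block until the motion is done:
- ctrl.goto(position, orientation): joint-space move of the TCP to a pose.
- ctrl.move_l(position, vel=0.15, ori=None, contact_N=None): straight line of the TCP; ori=None keeps the orientation; vel is the mean speed in m/s. With contact_N (N) it stops when the force on the tool has changed by that much, and returns True; else False.
- ctrl.movej(angles): joint-space move.
- ctrl.command_gripper(opening): opening from 0.0 (shut) to 1.0 (fully open); the grip force is fixed at half the most; returns when the fingers have stopped.
- ctrl.sleep(seconds).
- ctrl.ik(position, orientation): joint angles nearest the present ones, or None.
- ctrl.read_camera(name): name is "scene" or "top"; returns the picture (384x512x3 uint8, blue, green, red); there is no depth.
- ctrl.camera_params(name): a dict with "fx", "fy", "cx", "cy" (pixels), "pose" (4x4, takes a point from camera to world coordinates). Camera axes: x right, y up, looking along -z (the intrinsics and any distortion apply to the point x, -y, -z); pixel columns grow to the right and rows downward; lengths in m; the calibration is good to about 2 mm. A picture is of the moment at which its call begins. camera_params takes no time and is no camera call.
A pose or a line that the arm cannot do raises ctrl.MotionError and nothing moves.
- ctrl.sign_off(): hands the job in; it is judged then, once.
Readings, each from a call of its own:
- ctrl.current_t(): time.
- ctrl.current_q(): joint angles.
- ctrl.current_dq(): joint speeds.
- ctrl.current_effort(): joint torques, N m.
- ctrl.current_tool_pos(): TCP position.
- ctrl.current_eef_rot(): TCP orientation.
- ctrl.current_contact_force(): force on the tool from outside, world axes, zero at the start.
- ctrl.current_wrist_torque(): the same for the moment, N m.
- ctrl.current_grip_width(): opening from 0.0 (shut) to 1.0 (fully open).
- ctrl.current_grasp_force(): force on a finger pad.
Only numpy, scipy, OpenCV 4.12 (cv2) and the standard library are available. Lean on these libraries where they do the work, as an engineer would, in place of code of your own. Each camera call takes 0.05 s, during which the arm holds its last target. There are 200 camera calls.

## Working session

There is one attempt and no reset: what is moved stays moved. The work goes in short steps, each a Python script; the robot and the scene stay as the last script left them, time stands still between calls to the robot, and variables do not carry over. Pictures are saved under pics/ and viewed, at most 10 in all, crops included, and the job is handed in when it is done.

```bash
mkdir -p pics; python3 - <<'E'
from bench import ctrl
import cv2
for n in("scene","top"):
    im=ctrl.read_camera(n); cv2.imwrite(f"pics/{n}0.png",im)
    p=ctrl.camera_params(n); print(n,p)
E
```

```text
scene {'fx': 479.61770660596596, 'fy': 479.61770660596596, 'cx': 254.52605345117394, 'cy': 188.2170478875007, 'pose': array([[ 0.53221965,  0.49330805, -0.688033  , -0.2529496 ],
       [-0.84639635,  0.32813996, -0.4194489 , -0.43792265],
       [ 0.0188536 ,  0.80558757,  0.59217667,  0.72417647],
       [ 0.        ,  0.        ,  0.        ,  1.        ]])}
top {'fx': 469.8185262853701, 'fy': 469.8185262853701, 'cx': 255.33119121113828, 'cy': 187.74503261299446, 'pose': array([[ 0.0290641 ,  0.9982246 , -0.0519897 ,  0.47053665],
       [-0.99942083,  0.02994118,  0.01617163,  0.04118753],
       [ 0.01769955,  0.05148958,  0.99851667,  1.20640181],
       [ 0.        ,  0.        ,  0.        ,  1.        ]])}
```

View pics/top0.png

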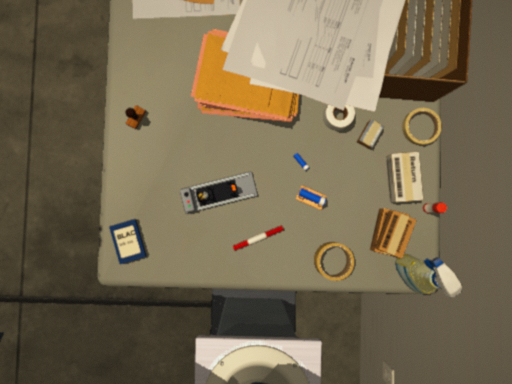

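View pics/scene0.png

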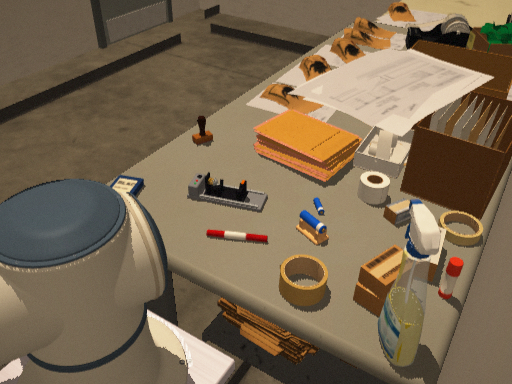

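The top view shows the charger at about (218,193), with its lip (orange) at the right and the block at the left. The cell in its rest is at (312,197), and a smaller look-alike is at (300,161). I'll enlarge both areas.

```bash
python3 - <<'E'
import cv2,numpy as np
t=cv2.imread("pics/top0.png");s=cv2.imread("pics/scene0.png")
a=cv2.resize(t[160:226,172:272],None,fx=8,fy=8,interpolation=cv2.INTER_CUBIC)  # 800x528
cv2.imwrite("pics/c1.png",a)
b=cv2.resize(t[172:222,287:337],(400,400),interpolation=cv2.INTER_CUBIC)
c=cv2.resize(s[195:255,285:345],(400,400),interpolation=cv2.INTER_CUBIC)
cv2.imwrite("pics/c2.png",np.hstack([b,c]))
cv2.imwrite("pics/c3.png",cv2.resize(s[163:218,180:280],None,fx=8,fy=8,interpolation=cv2.INTER_CUBIC))
E
```

```text
(no output)
```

View pics/c1.png

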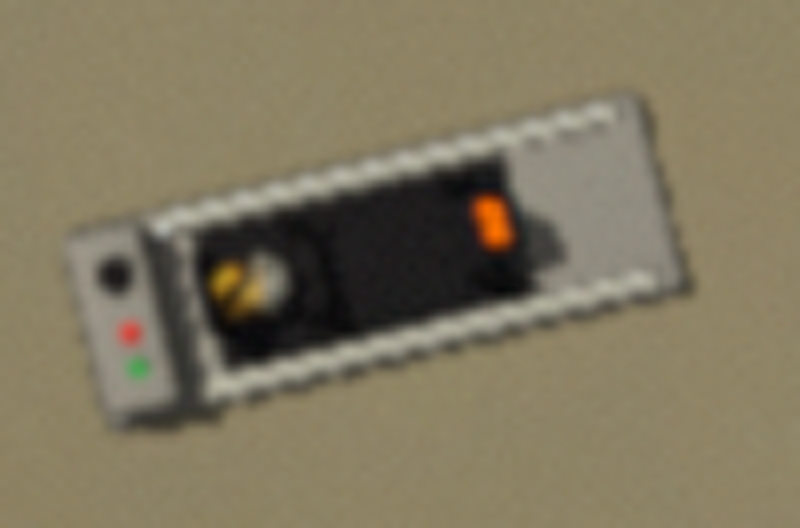

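View pics/c2.png

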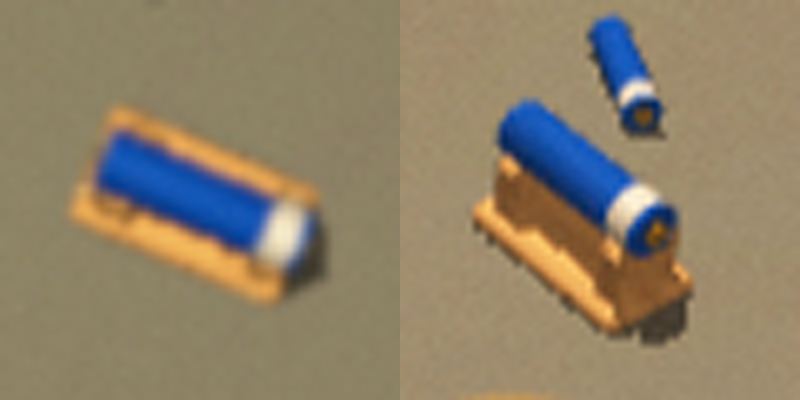

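View pics/c3.png

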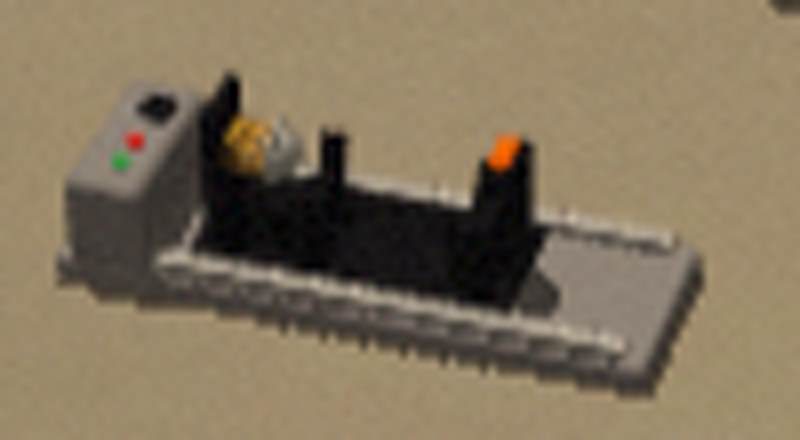

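The crops show these points:
- **Charger, top crop:** the base's nub end corners are at (642,93) and (692,290), the lip at (493,222), and the dome apex near (290,280).
- **Cell, top crop:** its axis ends are at (106,163) and (304,243), with the nub end on the right.

I'll fit the poses from both cameras.

```bash
cat > h.py <<'E'
import numpy as np, pickle
from scipy.optimize import least_squares
from bench import ctrl
P={n:ctrl.camera_params(n) for n in("scene","top")}
def proj(n,X):
    p=P[n];T=p["pose"];c=(np.atleast_2d(X)-T[:3,3])@T[:3,:3]
    return np.c_[p["cx"]+p["fx"]*c[:,0]/-c[:,2],p["cy"]-p["fy"]*c[:,1]/-c[:,2]]
def place(v,L):  # v=x,y,yaw of frame
    L=np.atleast_2d(L).astype(float);c,s=np.cos(v[2]),np.sin(v[2])
    return np.c_[v[0]+c*L[:,0]-s*L[:,1],v[1]+s*L[:,0]+c*L[:,1],L[:,2]]
def fit(obs,v0):
    f=lambda v:np.concatenate([(proj(n,place(v,L))-px).ravel() for n,L,px in obs])
    r=least_squares(f,v0,loss="soft_l1");return r.x,f(r.x)
def crop(px,u0,v0,k): return (np.array(px,float)+.5)/k-.5+np.array([u0,v0])
E
python3 - <<'E'
from h import *
np.set_printoptions(precision=4,suppress=True)
a=.033
Lc=[(a,.098,.037),(-a,.098,.037),(a,.072,.037),(-a,.072,.037),(a,-.095,.01),(-a,-.095,.01)]
t=crop([(68,237),(112,428),(147,222),(185,402),(642,93),(692,290)],172,160,8)
s=crop([(135,82),(68,187),(203,95),(148,192),(700,255),(650,380)],180,163,8)
for o in ([("top",Lc,t)],[("scene",Lc,s)],[("top",Lc,t),("scene",Lc,s)]):
    v,r=fit(o,[.45,.12,.2]);print("charger",v,np.degrees(v[2]),"res",r.round(1))
ch=v
def tri(pt,ps,z=None):
    f=lambda X:np.r_[proj("top",X)[0]-pt,proj("scene",X)[0]-ps]
    r=least_squares(f,[.45,.1,.05]);X=r.x;d=X[:2]-ch[:2];c,s_=np.cos(ch[2]),np.sin(ch[2])
    return np.r_[c*d[0]+s_*d[1],-s_*d[0]+c*d[1],X[2]],r.fun
print("lip",tri(crop((493,222),172,160,8),crop((505,153),180,163,8)))
print("apex",tri(crop((290,280),172,160,8),crop((300,150),180,163,8)))
# cell: frame x along cell
ct=crop([(106,163),(304,243)],287,172,8); cs=crop([(655,233)],285,195,400/60) - 0
cs=crop([(255,233)],285,195,400/60)
Lt=[(-.035,0,.034),(.033,0,.034)];Ls=[(.035,0,.034)]
for o in ([("top",Lt,ct)],[("top",Lt,ct),("scene",Ls,cs)]):
    v,r=fit(o,[.45,-.08,-2]);print("cell",v,np.degrees(v[2]),"res",r.round(1))
Lr=[(-.036,.02,.004),(.036,.02,.004),(.036,-.02,.004),(-.036,-.02,.004)]
v2,r=fit([("top",Lr,crop([(112,107),(320,190),(280,303),(72,213)],287,172,8))],v);print("rest",v2,np.degrees(v2[2]),r.round(1))
pickle.dump((ch,v),open("pose.pkl","wb"))
E
```

```text
charger [0.5186 0.1095 0.2745] 15.725002040964903 res [-1.4 -0.7 -0.7  1.3 -1.1 -1.3  0.4  2.   2.  -0.4  2.   0. ]
charger [0.5183 0.107  0.2667] 15.281041989832838 res [-0.3 -1.4 -2.4  0.   0.8 -1.2 -2.5  1.4  2.1 -0.1  1.   0.3]
charger [0.5187 0.1083 0.2684] 15.378823253670427 res [-0.9 -0.9 -0.3  1.  -0.6 -1.5  0.8  1.8  2.6 -0.2  2.5  0.2 -0.7 -1.6
 -2.8 -0.2  0.4 -1.4 -2.8  1.2  1.7 -0.4  0.6 -0.1]
lip (array([ 0.003 , -0.0349,  0.0545]), array([ 0.5785, -0.3568, -0.6651,  0.0004]))
apex (array([0.0012, 0.0304, 0.0423]), array([ 0.6122, -0.4007, -0.7225, -0.0173]))
cell [ 0.5125 -0.1216 -1.9252] -110.30324074953293 res [-0.2 -0.1  0.2  0.1]
cell [ 0.5129 -0.1217 -1.9119] -109.54333989681645 res [-0.3 -0.1  0.3 -0.2 -0.2  0.4]
rest [ 0.5137 -0.1219 -1.9255] -110.32028218440396 [ 0.4 -0.4  0.4 -0.3 -0.3  0.  -0.4  0.8]
```

```bash
python3 - <<'E'
from h import *
np.set_printoptions(precision=4,suppress=True)
t=crop([(68,237),(112,428),(147,222),(185,402),(642,93),(692,290),(493,222),(290,280)],172,160,8)
s=crop([(135,82),(68,187),(203,95),(148,192),(700,255),(650,380),(505,153),(300,150)],180,163,8)
def f(v,which,full=False):
    x,y,w,b,yb,sh,yl,otx,oty,osx,osy=v;w1=b;a=.033
    L=[(w1,.098,.037),(-w1,.098,.037),(w1,.072,.037),(-w1,.072,.037),(a,yb,.01),(-a,yb,.01),(0,yl+sh,.056),(0,.032+sh,.04)]
    X=place((x,y,w),L);r=[]
    W=np.array([1,1,1,1,1,1,1.5,1.5])[:,None]
    if "t" in which:r.append((proj("top",X)+[otx,oty]-t)*W)
    if "s" in which:r.append((proj("scene",X)+[osx,osy]-s)*W)
    return np.concatenate([np.concatenate(r).ravel(),[(yb+.095)/.002,(yl+.0335)/.003,(b-.031)/.003,otx/.7,oty/.7,osx/.7,osy/.7]])
for w in("t","s","ts"):
    r=least_squares(f,[.518,.108,.27,.03,-.095,0,-.033,0,0,0,0],args=(w,),x_scale=[.01,.01,.1,.01,.01,.01,.01,1,1,1,1],loss="soft_l1")
    print(w,r.x,np.degrees(r.x[2]));print(r.fun.round(1))
E
```

```text
t [ 0.5198  0.1088  0.2784  0.0298 -0.0907  0.0001 -0.0335 -0.0137  0.0185
  0.      0.    ] 15.951056365585925
[-0.8  0.3 -0.6 -0.3 -0.5 -0.4  0.5  0.3  0.5 -0.6  0.7 -0.2  0.1  0.6
 -0.  -0.1  2.2 -0.  -0.4 -0.   0.   0.   0. ]
s [ 0.5205  0.1059  0.2691  0.028  -0.0915 -0.0005 -0.0337 -0.     -0.
 -0.0117  0.1244] 15.42053067347075
[-0.3 -0.4 -0.7 -1.2  0.8 -0.2 -0.8  0.1  1.6 -0.6  0.4 -0.3 -0.1  0.4
 -0.1  1.6  1.7 -0.1 -1.  -0.  -0.  -0.   0.2]
ts [ 0.5204  0.1068  0.278   0.0291 -0.0894  0.0004 -0.0337 -0.5628  0.1814
  0.5326  0.2553] 15.927832316102217
[-0.5  0.5 -0.4 -0.7 -0.2 -0.2  0.7 -0.   0.3 -0.5  0.4 -0.1  0.4  0.5
  0.2 -0.1 -0.1 -0.5 -0.7 -0.7  1.  -0.3 -0.7  0.6  0.9 -0.9 -0.  -0.6
 -0.3  0.2 -0.3  1.6  2.8 -0.1 -0.6 -0.8  0.3  0.8  0.4]
```

```bash
cat >> h.py <<'E'
SG=1
def pose(g,yaw,th=0,sg=None):
    """grasp point g, horizontal nub heading yaw, nub tilted up th (rad) -> TCP pos, R"""
    sg=SG if sg is None else sg
    h=np.array([np.cos(yaw),np.sin(yaw),0]);Z=np.array([0,0,1.])
    u=np.cos(th)*h+np.sin(th)*Z;n=-np.sin(th)*h+np.cos(th)*Z
    x=sg*u;z=-n
    R=np.c_[x,np.cross(z,x),z];return np.asarray(g)+.019*z,R
OFF=.002
E
python3 - <<'E'
from h import *
np.set_printoptions(precision=4,suppress=True)
yc=np.radians(-110.2);u=np.array([np.cos(yc),np.sin(yc),0]);g=np.array([.5130,-.1217,.034])+OFF*u
ych=np.radians(15.9-90)
for sg in(1,-1):
    print(sg,ctrl.ik(*pose(g,yc,0,sg)),ctrl.ik(*pose([.52,.108,.07],ych,.47,sg)))
print(ctrl.current_q(),ctrl.current_eef_rot(),ctrl.current_contact_force(),ctrl.current_t())
E
```

```text
1 None [  21.5739   37.5539   99.6781  -35.2249   51.3836 -149.8601]
-1 [-20.0552  36.8663 101.7647  -0.      41.3691   0.1448] [ 21.5739  37.5539  99.6781 -35.2249  51.3836  30.1399]
[64.9428 28.3091 77.1234 -0.0001 74.629  -5.4742] [[-0.9422  0.3352 -0.0005]
 [ 0.3352  0.9422 -0.001 ]
 [ 0.0001 -0.0011 -1.    ]] [0.8395 0.5138 0.1068] 0.1
```

```bash
sed -i 's/^SG=1/SG=-1/' h.py; python3 - <<'E'
from h import *
np.set_printoptions(precision=4,suppress=True)
yc=np.radians(-110.2);u=np.array([np.cos(yc),np.sin(yc),0]);g=np.array([.5130,-.1217,.034])+OFF*u
ctrl.command_gripper(.6)
p,R=pose(g,yc)
ctrl.goto(p+[0,0,.09],R)
print(ctrl.move_l(p,vel=.08,contact_N=6),ctrl.current_tool_pos()-p)
ctrl.command_gripper(0)
print("w",ctrl.current_grip_width()*91,ctrl.current_grasp_force(),ctrl.current_contact_force(),ctrl.current_tool_pos()-p)
ctrl.move_l(p+[0,0,.08],vel=.1)
print(ctrl.current_grip_width()*91,ctrl.current_t())
import cv2
ims=[]
t=ctrl.read_camera("top");s=ctrl.read_camera("scene")
for im,n in((t,"top"),(s,"scene")):
    c=proj(n,p+[0,0,.099])[0];a,b=[int(v)-30 for v in c];print(n,a,b)
    ims.append(cv2.resize(im[b:b+60,a:a+60],(400,400),interpolation=cv2.INTER_CUBIC))
cv2.imwrite("pics/g.png",np.hstack(ims))
F=[ctrl.current_contact_force() for _ in range(3)]
for _ in range(10): ctrl.sleep(.02);F.append(ctrl.current_contact_force())
print(np.array(F)[::3],np.std(F,0))
E
```

```text
False [ 0.0003 -0.0001  0.0004]
w 20.10127325386326 29.873878061771393 [-0.6246 -0.6663  5.2836] [ 0.0001 -0.0001  0.0002]
20.551918150471757 6.425
top 288 166
scene 285 163
[[-0.2143 -0.2622 -1.3627]
 [ 0.056  -0.0373 -1.7146]
 [ 0.5575  1.2848  0.1012]
 [ 0.1349  0.0919 -1.41  ]
 [-0.2145  0.071  -0.7672]] [0.4463 0.458  0.465 ]
```

View pics/g.png

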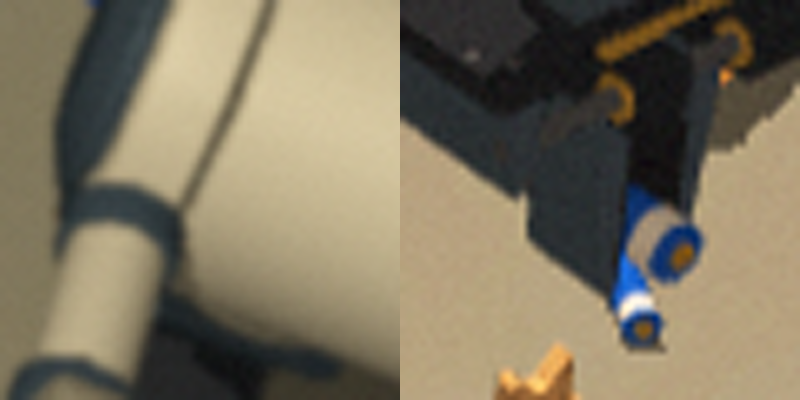

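The cell is held, with a grip width of about 20.5 mm. The nub appears in the scene crop at (682,256). Next I'll hover over the bay tilted and lower it short of the spring.

```bash
cat >> h.py <<'E'
CH=np.array([.520,.1075,np.radians(15.9)])
def cellpose(yf,zf,thd,x=0.):
    """flat-end centre at charger (x,yf,zf) mm, tilt deg -> TCP pose"""
    th=np.radians(thd);f=place(CH,[[x/1e3,yf/1e3,zf/1e3]])[0];yaw=CH[2]-np.pi/2
    u=np.array([np.cos(th)*np.cos(yaw),np.cos(th)*np.sin(yaw),np.sin(th)])
    return pose(f+(.035+OFF)*u,yaw,th)
def toch(F): # world vector to charger axes
    c,s=np.cos(CH[2]),np.sin(CH[2]);return np.array([c*F[0]+s*F[1],-s*F[0]+c*F[1],F[2]])
def force(n=8):
    L=[]
    for _ in range(n): L.append(ctrl.current_contact_force());ctrl.sleep(.012)
    return toch(np.mean(L,0))
E
python3 - <<'E'
from h import *
import cv2
np.set_printoptions(precision=4,suppress=True)
yc=np.radians(-110.2);u=np.array([np.cos(yc),np.sin(yc),0]);g=np.array([.5130,-.1217,.034])
print("nub pred",proj("scene",g+[0,0,.08]+.035*u),"seen",crop((282,256),285,163,400/60))
p,R=cellpose(26,41,27)
ctrl.goto(p+[0,0,.07],R)
ctrl.move_l(p+[0,0,.02],vel=.1)
print("free F",force())
print(ctrl.move_l(p,vel=.03,contact_N=3.5),ctrl.current_tool_pos()-p,force(),ctrl.current_t())
s=ctrl.read_camera("scene")
cv2.imwrite("pics/d.png",cv2.resize(s[143:218,180:280],None,fx=8,fy=8,interpolation=cv2.INTER_CUBIC))
E
```

```text
nub pred [[326.4869 201.026 ]] seen [326.875 200.975]
free F [ 0.215   0.2933 -0.5037]
False [ 0. -0.  0.] [-0.0126 -0.0728 -0.6661] 9.3833
```

View pics/d.png

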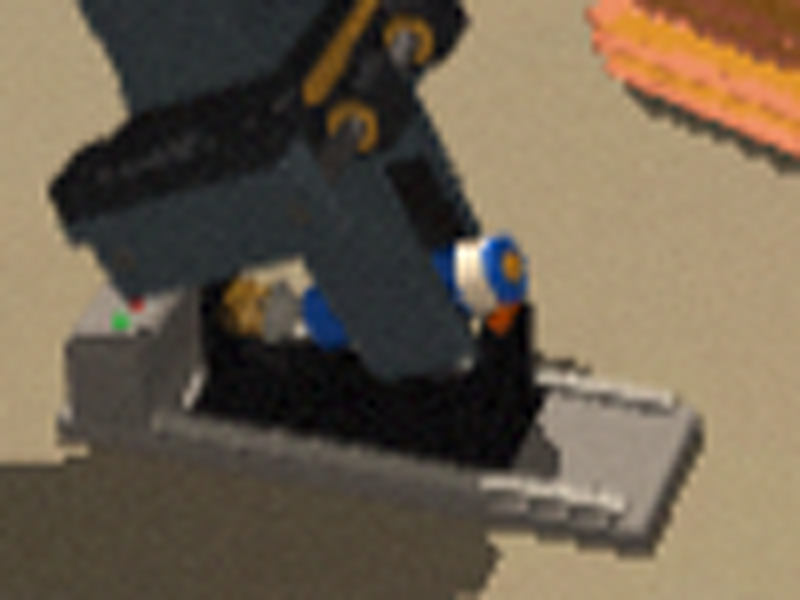

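The cell is tilted with its nub at (513,265) over the orange lip and its flat end just short of the dome. Now I'll feel for the spring.

```bash
python3 - <<'E'
from h import *
np.set_printoptions(precision=2,suppress=True)
F0=force(12)
for i,yf in enumerate(np.arange(26.75,42,.75)):
    p,R=cellpose(yf,41,27)
    ctrl.move_l(p,vel=.02)
    F=force()-F0
    print(yf,F,ctrl.current_t())
    if -F[1]>4.5 or np.abs(F).max()>6: break
E
```

```text
26.75 [-0.44 -0.27 -0.3 ] 9.85
27.5 [-0.48  0.16  0.14] 10.1667
28.25 [-0.07  0.06  0.01] 10.4833
29.0 [0.14 0.16 0.03] 10.8
29.75 [-0.26  0.15 -0.23] 11.1167
30.5 [-0.54 -0.27 -0.08] 11.4333
31.25 [-0.18 -0.07 -0.3 ] 11.75
32.0 [ 0.08 -2.21 -0.44] 12.0667
32.75 [ 0.21 -2.23 -0.32] 12.3833
33.5 [-0.04 -3.14 -0.23] 12.7
34.25 [-0.05 -3.32  0.09] 13.0167
35.0 [-0.14 -4.27 -0.53] 13.3333
35.75 [ 0.06 -4.8  -0.  ] 13.65
```

Contact came at yf ≈ 31.7, so the cradle shift is about +0.2 mm in my frame, and the force slope matches the spring. Next I'll squeeze to about 9 mm and roll the nub down, watching the force.

```bash
cat >> h.py <<'E'
SH=.2
def step(c,zf,th,vel=.02):
    t=np.radians(th);yf=c+40+SH-(8-(zf-40)*np.sin(t))/np.cos(t)
    p,R=cellpose(yf,zf,th);ctrl.move_l(p,vel=vel,ori=R);return yf
E
python3 - <<'E'
from h import *
np.set_printoptions(precision=2,suppress=True)
path=[(c,41,27) for c in(5.5,7,8)]+[(np.interp(t,[12,25],[9.3,8.2]),np.interp(t,[0,27],[40.4,41]),t) for t in np.arange(25.5,-.1,-1.5)]
F0=np.zeros(3)
for c,zf,th in path:
    yf=step(c,zf,th);F=force(5)
    print(th,round(c,1),round(yf,1),F,round(ctrl.current_t(),1))
    if np.hypot(F[0],F[1])>12.5 or abs(F[2])>5: print("STOP");break
E
```

```text
27 5.5 37.2 [-0.01 -5.31 -0.76] 13.9
27 7 38.7 [ 0.22 -6.82 -0.79] 14.2
27 8 39.7 [-0.08 -7.49 -1.08] 14.5
25.5 8.2 40.0 [-0.1  -7.33 -1.21] 14.8
24.0 8.3 40.1 [ 0.34 -7.46 -1.28] 15.1
22.5 8.4 40.3 [ 0.14 -7.46 -0.65] 15.4
21.0 8.5 40.5 [ 0.1  -7.57 -0.66] 15.7
19.5 8.7 40.7 [ 0.32 -7.44 -0.74] 16.0
18.0 8.8 40.8 [ 0.02 -7.24 -0.06] 16.3
16.5 8.9 41.0 [-0.59 -7.48  0.03] 16.6
15.0 9.0 41.2 [-0.56 -7.71 -0.03] 16.9
13.5 9.2 41.3 [-0.66 -7.59  0.7 ] 17.1
12.0 9.3 41.5 [-0.99 -7.76  0.41] 17.4
10.5 9.3 41.5 [-1.06 -7.77  1.17] 17.7
9.0 9.3 41.5 [-1.31 -7.99  1.63] 18.0
7.5 9.3 41.5 [-1.42 -8.24  1.86] 18.3
6.0 9.3 41.5 [-1.46 -8.06  2.06] 18.6
4.5 9.3 41.5 [-1.64 -7.34  2.38] 18.9
3.0 9.3 41.5 [-1.7  -8.18  2.76] 19.2
1.5 9.3 41.5 [-1.84 -8.11  3.77] 19.5
0.0 9.3 41.5 [-2.27 -8.03  3.45] 19.8
```

```bash
python3 - <<'E'
from h import *
import cv2
s=ctrl.read_camera("scene")
cv2.imwrite("pics/e.png",cv2.resize(s[155:215,200:280],None,fx=10,fy=10,interpolation=cv2.INTER_CUBIC))
for y in(-35,33-70+4):pass
print((proj("scene",place(CH,[[0,.0415-.07,.0404],[0,.0415-.068,.0509],[0,-.0293,.057]]))-[200,155]+.5)*10)
E
```

```text
[[402.15552655 319.41155229]
 [394.25439025 282.65437698]
 [405.37680745 264.05708909]]
```

View pics/e.png

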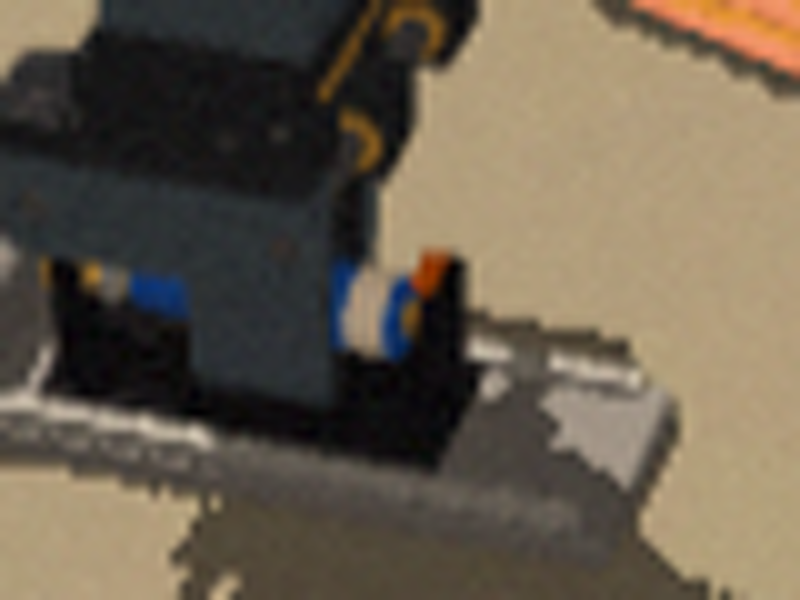

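The nub, at (410,315), is under the lip at (435,265). The remaining Fx/Fz suggests a cheek rub at the front, so I'll re-centre sideways.

```bash
cat > k.py <<'E'
from h import *
import h
np.set_printoptions(precision=2,suppress=True)
def pz(x,yf,zf,dyaw,th=0):
    f=place(CH,[[x/1e3,yf/1e3,zf/1e3]])[0];yaw=CH[2]-np.pi/2+np.radians(dyaw);t=np.radians(th)
    u=np.array([np.cos(t)*np.cos(yaw),np.cos(t)*np.sin(yaw),np.sin(t)])
    p,R=pose(f+(.035+OFF)*u,yaw,t);ctrl.move_l(p,vel=.02,ori=R)
    F=force(6);print(x,yf,zf,dyaw,F,np.round(ctrl.current_wrist_torque(),2),round(ctrl.current_t(),1));return F
E
python3 - <<'E'
from k import *
for x,dy in((0,-.3),(-.2,-.5),(-.5,-.5),(-.8,-.5),(-1.1,-.5),(-1.4,-.5)):
    F=pz(x,41.5,40.4,dy)
    if F[0]>-.3: break
E
```

```text
0 41.5 40.4 -0.3 [-2.45 -8.19  3.65] [-1.33  0.04  0.11] 20.1
-0.2 41.5 40.4 -0.5 [-1.77 -7.86  3.43] [-1.32 -0.03  0.06] 20.4
-0.5 41.5 40.4 -0.5 [-1.07 -7.41  2.55] [-1.27 -0.19  0.04] 20.7
-0.8 41.5 40.4 -0.5 [ 0.37 -7.73  2.05] [-1.25 -0.33  0.01] 21.0
```

```bash
python3 - <<'E'
from k import *
for yf in(40.5,39.5,38.5,37.5,36.7,36.0):
    F=pz(-.8,yf,40.3,-.5)
    if abs(F[2])>5 or abs(F[0])>4: print("STOP");break
E
```

```text
-0.8 40.5 40.3 -0.5 [ 0.02 -7.29  3.07] [-1.12 -0.3  -0.03] 21.3
-0.8 39.5 40.3 -0.5 [ 0.2  -6.38  3.06] [-1.01 -0.25 -0.01] 21.6
-0.8 38.5 40.3 -0.5 [ 0.77 -6.03  2.78] [-0.92 -0.25  0.01] 21.9
-0.8 37.5 40.3 -0.5 [ 0.43 -5.12  2.27] [-0.82 -0.29 -0.03] 22.2
-0.8 36.7 40.3 -0.5 [ 1.17 -5.14  1.8 ] [-0.73 -0.43 -0.07] 22.5
-0.8 36.0 40.3 -0.5 [ 1.96 -4.54  0.97] [-0.7  -0.46 -0.09] 22.8
```

```bash
python3 - <<'E'
from k import *
import cv2
pz(-.5,36,40.2,-.5)
ctrl.command_gripper(.45); print(force(),ctrl.current_grip_width())
p=np.array(ctrl.current_tool_pos())
print(ctrl.move_l(p+[0,0,.1],vel=.08,contact_N=5),force())
p=np.array(ctrl.current_tool_pos())
ctrl.move_l([.42,-.12,.25],vel=.2)
t=ctrl.read_camera("top");s=ctrl.read_camera("scene")
a=cv2.resize(t[165:220,180:250],None,fx=5.7,fy=5.7,interpolation=cv2.INTER_CUBIC)
b=cv2.resize(s[165:220,195:265],None,fx=5.7,fy=5.7,interpolation=cv2.INTER_CUBIC)
cv2.imwrite("pics/f.png",np.hstack([a,b]));print(ctrl.current_t())
E
```

```text
-0.5 36 40.2 -0.5 [ 1.37 -4.75  1.93] [-0.65 -0.47 -0.02] 23.1
[-0.06  0.07  0.07] 0.4489331221038109
False [-0.29  0.08 -0.  ]
26.8167
```

View pics/f.png

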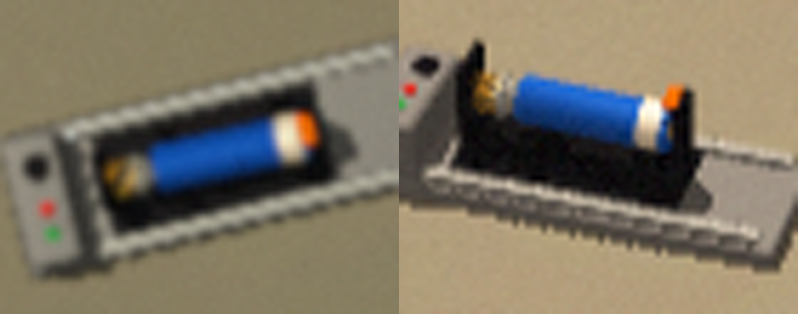

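It is in the bay with its nub under the lip. I'll check height and level numerically from the cell's upper edge in the scene view.

```bash
python3 - <<'E'
from h import *
import cv2
s=ctrl.read_camera("scene");hsv=cv2.cvtColor(s,cv2.COLOR_BGR2HSV)
m=(hsv[...,0]>100)&(hsv[...,0]<125)&(hsv[...,1]>140)
cols=range(219,236);top=[];b=s[...,0].astype(float)-s[...,2]
for c in cols:
    col=b[172:200,c];k=np.argmax(col>60);top.append(172+k-1+(60-col[k-1])/(col[k]-col[k-1]))
k=np.polyfit(list(cols),top,1);print("seen top edge slope",k[0],"row at 227",np.polyval(k,227))
# predicted upper silhouette of cylinder
def edge(tilt,dz=0,yaw=-.5,x=-.0005):
    t=np.radians(tilt);out=[]
    y=np.linspace(.025,-.02,10);a=np.linspace(0,2*np.pi,180)
    for yy in y:
        ax=(.035-yy);z=.040+dz+ax*np.tan(t)
        ring=np.c_[x+np.radians(-yaw)*0+.0105*np.cos(a),np.full(180,yy),z+.0105*np.sin(a)]
        out.append(proj("scene",place(CH+[0,0,np.radians(yaw)],ring)))
    P_=np.concatenate(out);  # upper hull of the points
    h=cv2.convexHull(P_.astype(np.float32))[:,0]
    r=[P_[(abs(P_[:,0]-c)<.6)][:,1].min() for c in cols]
    k=np.polyfit(list(cols),r,1);return k[0],np.polyval(k,227)
for t in(0,1,2,4): print(t,edge(t))
E
```

```text
seen top edge slope 0.2034770823651641 row at 227 179.68493446868123
0 (np.float64(0.19134874159411877), np.float64(179.89571560442647))
1 (np.float64(0.1766854936864901), np.float64(179.72687119525338))
2 (np.float64(0.16199818461038754), np.float64(179.55782156050992))
4 (np.float64(0.1325151820072461), np.float64(179.2186913941369))
```

The upper edge matches a level, fully seated cell: the slope is 0.203 against 0.191 predicted at 0°, and the row agrees to 0.2 px. Handing in.

```bash
python3 -c "
from bench import ctrl
print(ctrl.current_t(), ctrl.sign_off())"
```

```text
the job is handed in; nothing more can be done
26.8667 None
```

The blue torch cell lies level in the charger bay with its nub under the orange lip, held by the spring and let go; the push on it read at most about 9 N, and I handed in at 26.9 s.

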